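# Move the spindle and guide disc to the fresh label roll

## Task

The labels on the empty roll stand are used up and the next roll already lies on the other stand, so move the shared spindle and guide disc over to it. Pull the spindle out of the empty stand, pass it tapered end down through the core of the fresh roll and feel about for the socket hidden in the stand beneath until it drops fully home and stands upright; then thread the guide disc, hub upwards, over the spindle so that it lies flat on the roll. The roll stays lying on its stand; leave the tape, the tie box and the mug where they are.

Things in the scene. Friction and masses are not known exactly. Their poses are not given: they have to be found in the camera images.
- spindle_center (a point): Loose bright steel spindle, a round bar 20 mm in diameter, 142 mm long, 0.2 kg. Point half-way along it; z axis from the tapered foot (14 mm across at the tip, full width 7 mm up) to the bevelled top. It starts upright in the empty stand, through the disc's bore. Point at z = 0.079 when home in a socket (tip 8 mm above the table), 0.105 with the tip on a platen beside the socket.
- empty_socket (a point): Mouth (centre, z = 0.034) of the socket of the empty stand. Both stands are alike: a fixed dark round base 130 mm across with a flat grey platen 115 mm across, its top 34 mm above the table; in the middle of the platen a blind socket, 21.5 mm in diameter and 26 mm deep.
- guide_disc_center (a point): Loose black guide disc with an orange ring: flat flange 96 mm across, 5 mm thick, and on it a ribbed hub, 40 mm in diameter, 30 mm high; 24 mm bore right through; 0.12 kg. Point on the axis, 17.5 mm above the underside; z axis out of the hub. It starts hub up on the empty stand's platen (underside z = 0.034), loose round the spindle. Take it by the hub, well above the flange.
- label_reel_center (a point): Loose fresh roll of labels, white with a green band, lying flat on the other stand: 116 mm across, 55 mm high, open core of 50 mm bore, 0.35 kg. Point on its axis, half-way up (z = 0.0615; top at z = 0.089); z axis up. It was laid on by eye: the socket beneath is somewhere within 10 mm of the roll's axis, seen from above, and is not reported.
- tape: Roll of masking tape lying flat, 104 mm across, 25 mm high; a bystander. Origin at the centre of its underside.
- tie_box: Closed pale blue box of twist ties, 134 x 101 mm, 48 mm high; a bystander. Origin at the centre of its underside.
- mug: Orange mug, 81 mm across, 101 mm high; a bystander. Origin at the middle of its underside, about.
There are look-alikes about, which are no part of the job. What is shaped like the part that bears spindle_center but orange is not meant.

How it is judged (in metres and radians):
On the way, in this order (a step that is already met when the one before it is completed fails the run):
1. the spindle stands fully home in the socket under the fresh roll, through its core (height (world z) of spindle_center below 0.084 m and horizontal distance between spindle_center and label_reel_center below 0.018 m and angle between spindle_center's own z axis and vertical below 0.1 rad and height (world z) of label_reel_center above 0.056 m), for 0.2 s.
2. the guide disc is threaded over the spindle and lies flat on the roll (height (world z) of guide_disc_center between 0.101 and 0.1115 m and horizontal distance between guide_disc_center and spindle_center below 0.008 m and angle between guide_disc_center's own z axis and vertical below 0.08 rad), for 0.2 s.
At the end, for the whole second after the job is handed in: Spindle foot down in the socket under the fresh roll, within 5 mm of home and 0.10 rad of upright, through the roll's core; roll flat on its stand and guide disc hub up, flat on the roll round the spindle (heights within 5 mm, tilts under 0.08 rad) (all of step 1 and all of step 2 and height (world z) of spindle_center above 0.07 m and height (world z) of label_reel_center below 0.067 m and angle between label_reel_center's own z axis and vertical below 0.08 rad); the robot touches nothing.
It fails at once if the tape, the tie box or the mug is pushed more than 30 mm (distance of any of tape, tie_box, mug from where it was at the start of the episode above 0.03 m).
It fails at once if the roll is tipped or lifted off its stand (angle between label_reel_center's own z axis and vertical above 0.35 rad or height (world z) of label_reel_center above 0.09 m).
It also fails if it takes over 72 s, if anything falls off the work surface, if the arm or the gripper's body presses on something with over 40 N, if the wrist force passes 120 N, or if a joint passes its speed limit or range.

## Robot

A 7-joint arm with a two-finger parallel gripper is mounted at the origin on the work surface; the furniture and walls round the work are solid. World frame = base frame: x ahead of the robot, y to its left, z up, the work surface at z = 0. Lengths are in m, angles in degrees, forces in N, time in s.
With the tool pointing down it reaches from about 0.425 to 0.925 m from the base axis. Payload 6.8 kg.
Tool frame: the origin (TCP) lies on the front face of the gripper's body, between the roots of the fingers; the fingertips stand 80 mm ahead of it and the grasp point (between the pads) lies 61 mm ahead of it; z points along the fingers, y is the line along which they close (so a half turn about z gives the same grasp; the last joint's range is limited). The gripper opens to 88 mm and grips with 3 to 60 N. Pads are 20 mm wide; open, the fingers measure 115 mm over their backs; the gripper's body (75 mm by 178 mm) begins 61 mm behind the grasp point.
Start: joints at [-82.684, 27.33, 1.283, 89.118, -0.659, 63.558, -4.761], TCP at [0.158, 0.656, 0.303] pointing down, gripper open.
Joint ranges: [-169.35, 169.35], [-19.33, 120.38], [-80.79, 83.38], [13.8, 139.57], [-78.32, 258.32], [9.67, 109.79], [-169.56, 169.56]. Speed limits (degrees/s): [136.94, 136.94, 180, 180, 180, 180, 180].

## Interface

Orientations are given as [roll, pitch, yaw] about the fixed x, y, z axes, in that order (R = Rz(yaw) Ry(pitch) Rx(roll)).
In Python, from plant import manip gives the robot as it stands.
- The arm moves only by the shell command python3 -m pendant 'ROWS' [OPENING]. ROWS is text: rows parted by semicolons, each of 4 numbers parted by spaces: the shift along the tool's x, y, z in m, then the turn about the tool's z in degrees. In form: dx dy dz yaw; .... A call has 1 to 12 rows; each row is the pose to reach, as a shift and turn from the pose commanded when the call began, along the tool's axes at that moment; what a row does not reach only later rows make up. A row lasts 1/12 s, in which the tool goes at most 41.7 mm and 7.16 degrees, less where a joint would pass 70% of its speed; a pose out of reach is approached as far as the arm can. A call with a gripper value outside its range is refused whole. OPENING is the opening, from 0 (shut) to 1 (fully open), set as the call begins (- or left out, the last holds). The fingers move at their own pace and stop on an object; the grip force is fixed at half the most. Time passes only in rows, so rows that repeat a pose let the fingers close. It gives the time, the measured TCP pose, the force, the opening and the grip force at its end, in the units of the state.
- manip.get_obs(): the state, without advancing time (a new reading comes with each control period).
- manip.read_camera(name): name is "scene" or "top" or "wrist"; returns the picture (400x640x3 uint8, red, green, blue); there is no depth.
- manip.camera_info(name): a dict with "K" (3x3 intrinsics, pixels), "R" (3x3) and "t" (3): a world point X has camera coordinates R X + t; the wrist camera has in their place "mount" (4x4, takes a point from camera to tool coordinates, whose origin is the TCP and whose axes are the flange's). Camera axes: x right, y down, z forward; pixel columns grow to the right and rows downward; lengths in m; the calibration is good to about 2 mm. A picture is of the moment at which its call begins: read the wrist's pose just before it. camera_info takes no time and is no camera call.
- manip.finish_job(): hands the job in; it is judged then, once.
Trained networks look in the newest picture that a camera, given by its name, has taken for a name from the list of things; names that differ only in an ending like _2 or _b are one class to them, and where a whole thing is asked for, a point or a joint stands for the part that bears it (a point fixed in the world has none). Each returns a list of dicts, best first, with "p" (0 to 1); they miss things now and then, are a little off and sometimes report something else, mostly with a low value. They report only what shows in the picture. A call takes as long as a camera call. They do not tell look-alikes from the thing itself.
- manip.search_frame(camera, thing): "location" ([x, y, z] in m, in world coordinates, good to about 4 mm: the middle of the surface that is visible of it).
- manip.spot_point(camera, thing): "location" ([x, y, z] in m, in world coordinates, good to about 4 mm: a listed point, or the origin of a listed thing).
The state is a dict: "clock": time; "joint_positions": joint angles; "qd": joint speeds; "effort": joint torques, N m; "tool_pos": TCP position; "tcp_rot": TCP orientation; "contact_force": force on the tool from outside, world axes, zero at the start; "ft_torque": the same for the moment, N m; "grip_width": opening from 0.0 (shut) to 1.0 (fully open); "grasp_force": force on a finger pad.
Only numpy, scipy, OpenCV 4.12 (cv2) and the standard library are available. Lean on these libraries where they do the work, as an engineer would, in place of code of your own. Each camera call takes 0.05 s, during which the arm holds its last target. There are 200 camera calls.

## Working session

There is one attempt and no reset: what is moved stays moved. The work goes in short steps, Python scripts to look and compute and a shell command to move; the robot and the scene stay as the last step left them, time stands still between calls to the robot, and variables do not carry over. Pictures are saved under pics/ and viewed, at most 10 in all, crops included, and the job is handed in when it is done.

```bash
ls; mkdir -p pics
python3 - <<'E'
from plant import manip
import cv2,numpy as np
o=manip.get_obs();print(o['clock'],o['tool_pos'],o['tcp_rot'],o['grip_width'],o['contact_force'])
ims=[]
for c in ('scene','top'):
    im=manip.read_camera(c);ims.append(im)
    for n in ('spindle_center','empty_socket','guide_disc_center','label_reel_center','tape','tie_box','mug'):
        try: print(c,n,[(np.round(d['location'],3).tolist(),round(d['p'],2)) for d in manip.spot_point(c,n)][:3])
        except Exception as e: print(n,e)
cv2.imwrite('pics/a.png',cv2.cvtColor(np.vstack(ims)[:, :],cv2.COLOR_RGB2BGR)[:, :] if 0 else cv2.resize(cv2.cvtColor(np.hstack(ims),cv2.COLOR_RGB2BGR),(800,250)))
cv2.imwrite('pics/top.png',cv2.cvtColor(ims[1],cv2.COLOR_RGB2BGR))
cv2.imwrite('pics/scene.png',cv2.cvtColor(ims[0],cv2.COLOR_RGB2BGR))
print(manip.get_obs()['clock'])
E
```

```text
pics
0.0 [0.15761157 0.65588761 0.30171144] [-1.79898415e+02  7.28317959e-03  1.66489256e+02] 0.99729486238322 [-1.13568071 -0.02957132 -0.00113674]
scene spindle_center [([0.521, 0.269, 0.068], 0.6), ([0.449, 0.127, 0.078], 0.45), ([0.626, -0.403, 0.0], 0.34)]
scene empty_socket [([0.45, 0.128, 0.036], 0.97)]
scene guide_disc_center [([0.453, 0.124, 0.048], 0.69)]
scene label_reel_center [([0.437, -0.181, 0.058], 0.57)]
scene tape [([0.675, -0.015, -0.001], 0.69)]
scene tie_box [([0.626, -0.403, 0.001], 0.84)]
scene mug [([0.623, -0.402, 0.003], 0.71), ([0.366, -0.392, -0.005], 0.67)]
top spindle_center [([0.45, 0.125, 0.08], 0.61), ([0.518, 0.266, 0.07], 0.58)]
top empty_socket [([0.445, 0.123, 0.034], 0.58)]
top guide_disc_center [([0.452, 0.121, 0.054], 0.61)]
top label_reel_center [([0.436, -0.187, 0.063], 0.78)]
top tape [([0.675, -0.012, -0.001], 0.87)]
top tie_box []
top mug [([0.367, -0.398, -0.001], 0.55)]
0.8
```

View pics/top.png

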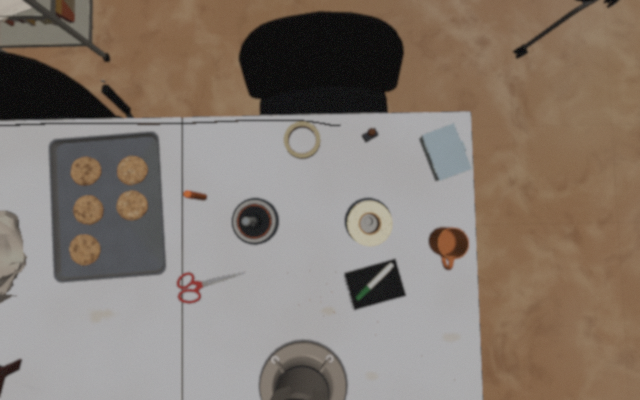

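View pics/scene.png

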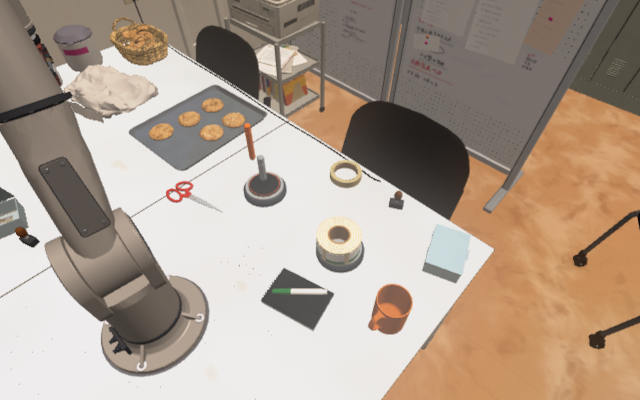

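The candidates for the spindle are the grey bar in the dark stand (scene 262,168; top 253,218) and the orange upright bar (scene 249,142; top 195,195). I choose the grey one, because it stands in the disc with the ring. The other look-alikes don't matter: dark stamp at (397,200), pen at (300,292). I'll move there and check it close up with the wrist camera.

```bash
cat > h.py <<'E'
from plant import manip
import numpy as np, cv2
from scipy.spatial.transform import Rotation as Ro
def pose():
    o=manip.get_obs(); return np.array(o['tool_pos']),Ro.from_euler('xyz',o['tcp_rot'],degrees=True).as_matrix(),o
def shift(x,y,z):
    p,R,o=pose(); s=R.T@(np.array([x,y,z])-p); print('shift to',(x,y,z),np.round(s,4),'yaw',round(o['tcp_rot'][2],1),'t',round(o['clock'],2)); return s
def shot(name,fn=None):
    p,R,o=pose(); im=manip.read_camera(name); ci=manip.camera_info(name); K=np.array(ci['K'])
    if name=='wrist':
        M=np.array(ci['mount']); Rc=R@M[:3,:3]; c=p+R@M[:3,3]   # cam->world
    else:
        Rc=np.array(ci['R']).T; c=-Rc@np.array(ci['t'])
    if fn: cv2.imwrite('pics/'+fn,cv2.cvtColor(im,cv2.COLOR_RGB2BGR))
    return im,K,Rc,c
def ray(cam,u,v,z):
    im,K,Rc,c=cam; d=Rc@np.linalg.inv(K)@np.array([u,v,1.]); return c+d*(z-c[2])/d[2]
def proj(cam,X):
    im,K,Rc,c=cam; q=K@(Rc.T@(np.array(X)-c)); return q[:2]/q[2]
def spot(cn,*ns):
    for n in ns: print(cn,n,[(np.round(d['location'],3).tolist(),round(d['p'],2)) for d in manip.spot_point(cn,n)][:3])
E
python3 - <<'E'
from h import *
print(manip.camera_info('wrist'))
shift(.45,.125,.30)
E
```

```text
{'K': array([[294.08643493,   0.        , 320.79015187],
       [  0.        , 294.08643493, 196.27253575],
       [  0.        ,   0.        ,   1.        ]]), 'mount': array([[ 1.32505745e-04, -9.59559622e-01, -2.81505443e-01,
         7.73738726e-02],
       [ 9.99999616e-01,  3.71128101e-04, -7.94349991e-04,
        -1.96454509e-04],
       [ 8.66700757e-04, -2.81505230e-01,  9.59559302e-01,
        -8.13745918e-02],
       [ 0.00000000e+00,  0.00000000e+00,  0.00000000e+00,
         1.00000000e+00]])}
shift to (0.45, 0.125, 0.3) [-0.4084 -0.4484  0.0027] yaw 166.5 t 0.8
```

```bash
python3 -m pendant '-0.035 -0.038 0 7;-0.065 -0.07 0 14;-0.1 -0.11 0 21;-0.13 -0.145 0 28;-0.16 -0.18 0 35;-0.19 -0.21 0 42;-0.22 -0.24 0 49;-0.25 -0.27 0 56;-0.28 -0.305 0 61;-0.31 -0.34 0 61;-0.34 -0.37 0 61;-0.37 -0.405 0 61' 1
python3 -m pendant '-0.02 0.02 0 0;-0.02 0.02 0 0' | tail -1 >/dev/null
python3 - <<'E'
from h import *
c=shot('wrist','w1.png')
spot('wrist','spindle_center','guide_disc_center','empty_socket')
shift(.45,.125,.30)
E
```

```text
clock: 1.8
tool_pos: [0.4003, 0.2171, 0.3031]
tcp_rot: [179.9, -0.1, 105.5]
contact_force: [1.2, 0.5, 0.4]
grip_width: 0.999
grasp_force: 0.0
wrist spindle_center [([0.448, 0.123, 0.081], 0.89), ([0.52, 0.271, 0.069], 0.8)]
wrist guide_disc_center [([0.451, 0.126, 0.053], 0.76)]
wrist empty_socket []
shift to (0.45, 0.125, 0.3) [-0.0851  0.0037  0.0025] yaw 105.6 t 2.17
```

View pics/w1.png

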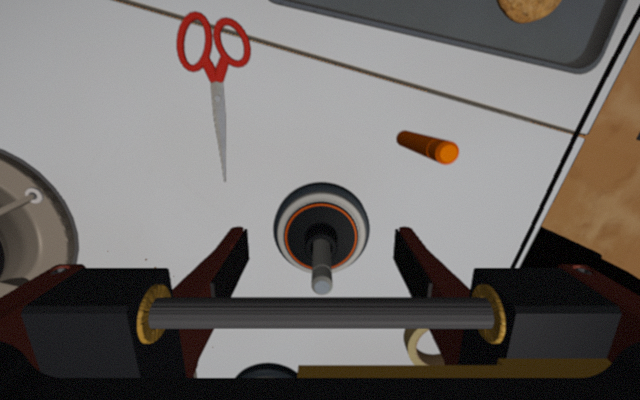

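Wrist view: steel spindle top at (321,283) in the disc with its orange ring, centred about (321,235). The orange dummy is well apart at (440,150), so the choice is confirmed. Next I'll look straight down the roll's core, to see the platen and the base edge.

```bash
python3 -m pendant '-0.035 -0.007 0.002 0;-0.075 -0.015 0.004 0;-0.115 -0.023 0.006 0;-0.155 -0.032 0.008 0;-0.195 -0.04 0.01 0;-0.235 -0.048 0.012 0;-0.275 -0.056 0.014 0;-0.315 -0.064 0.016 0;-0.355 -0.072 0.018 0;-0.395 -0.08 0.02 0;-0.43 -0.088 0.022 0;-0.456 -0.093 0.022 0'
python3 -m pendant '0 0 0 0;0 0 0 0;0 0 0 0' >/dev/null
python3 - <<'E'
from h import *
c=shot('wrist','w2.png')
spot('wrist','label_reel_center','empty_socket')
im=c[0]
g=cv2.cvtColor(im,cv2.COLOR_RGB2BGR)
u,v=proj(c,(.436,-.184,.06)).astype(int); print(u,v)
r=100; cr=g[max(0,v-r):v+r,u-r:u+r]; cr=cv2.resize(cr,None,fx=3,fy=3,interpolation=cv2.INTER_CUBIC); print(max(0,v-r),u-r,cr.shape); cv2.imwrite('pics/w2c.png',cr)
E
```

```text
clock: 3.17
tool_pos: [0.4565, -0.2606, 0.2803]
tcp_rot: [-180.0, 0.0, 105.5]
contact_force: [0.0, 0.0, -0.4]
grip_width: 1.0
grasp_force: 0.0
wrist label_reel_center []
wrist empty_socket []
320 111
11 220 (600, 600, 3)
```

View pics/w2c.png

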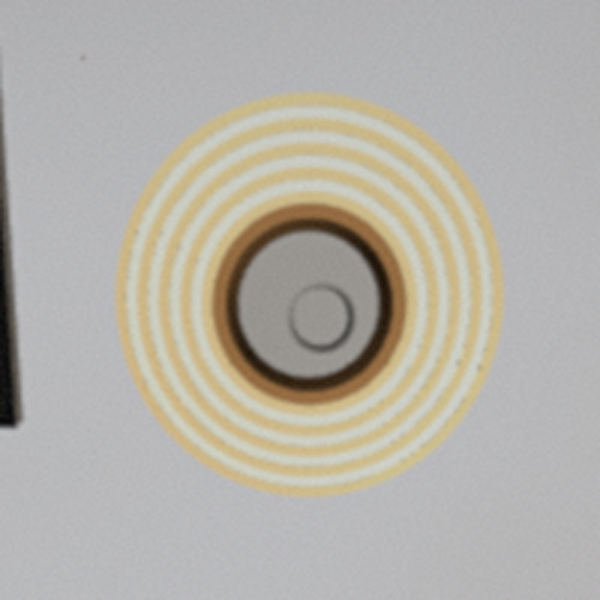

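Run:
```python
from h import *
c=shot('wrist')
print('socket',ray(c,220+322/3,11+317.5/3,.034),'roll top',ray(c,220+309/3,11+295/3,.089),'core at platen',ray(c,220+309/3,11+303/3,.034))
im=cv2.cvtColor(c[0],cv2.COLOR_RGB2GRAY)[11:211,220:420]
big=cv2.resize(im,None,fx=4,fy=4,interpolation=cv2.INTER_CUBIC)
h=cv2.HoughCircles(big[300:540,310:540],cv2.HOUGH_GRADIENT_ALT,1,20,param1=60,param2=.5,minRadius=30,maxRadius=60); print(h)
if h is not None:
    for x,y,r in h[0]: print(ray(c,220+(310+x+.5)/4-.5,11+(300+y+.5)/4-.5,.034),r/4)
h=cv2.HoughCircles(big,cv2.HOUGH_GRADIENT_ALT,1,20,param1=100,param2=.6,minRadius=200,maxRadius=320); print(h)
if h is not None:
    for x,y,r in h[0]: print('top',ray(c,220+(x+.5)/4-.5,11+(y+.5)/4-.5,.089),r/4)
shift(.449,.125,.30)
```

```text
socket [ 0.44454849 -0.18791932  0.034     ] roll top [ 0.43764047 -0.18192764  0.089     ] core at platen [ 0.43869251 -0.1843666   0.034     ]
[[[119.       124.        45.19733 ]
  [119.       124.        36.601536]]]
[ 0.44401351 -0.18784459  0.034     ] 11.299333
[ 0.44401351 -0.18784459  0.034     ] 9.150384
None
shift to (0.449, 0.125, 0.3) [ 0.3705  0.0956 -0.019 ] yaw 105.7 t 3.62
```

```bash
python3 -m pendant '0.035 0.012 0 0;0.07 0.024 0 0;0.105 0.036 0 0;0.14 0.048 0 0;0.175 0.06 0 0;0.21 0.07 0 0;0.245 0.082 0 0;0.275 0.092 0 0;0.293 0.096 0 0;0.293 0.096 0 0;0.293 0.096 0 0'
python3 - <<'E'
from h import *
c=shot('wrist')
g=cv2.cvtColor(c[0],cv2.COLOR_RGB2BGR)
u,v=proj(c,(.449,.125,.06)).astype(int); print(u,v)
cr=cv2.resize(g[v-75:v+75,u-75:u+75],None,fx=4,fy=4,interpolation=cv2.INTER_CUBIC);cv2.imwrite('pics/w3c.png',cr); print(v-75,u-75)
spot('wrist','spindle_center','guide_disc_center')
E
```

```text
clock: 4.53
tool_pos: [0.4704, 0.0503, 0.2807]
tcp_rot: [180.0, -0.0, 105.7]
contact_force: [0.4, -0.0, 0.1]
grip_width: 0.999
grasp_force: 0.0
320 109
34 245
wrist spindle_center []
wrist guide_disc_center [([0.451, 0.124, 0.052], 0.92)]
```

View pics/w3c.png

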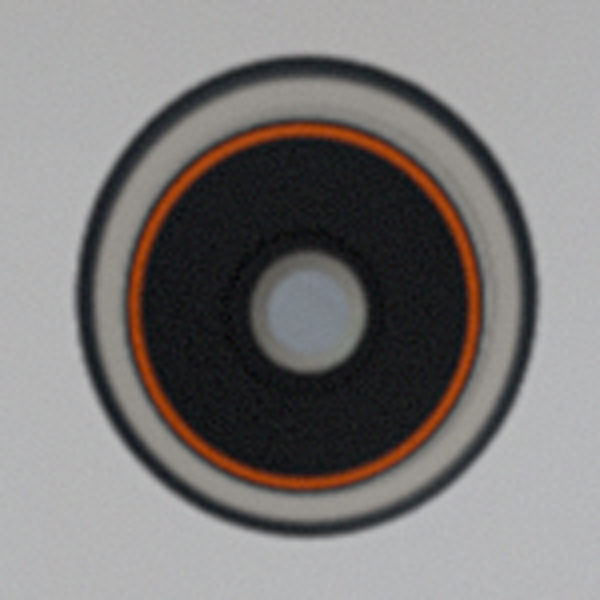

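Straight down: spindle top centre at crop (309,312), i.e. pixel (322,112). Platen centre is at crop (308,298), and the disc is round the spindle.

Run:
```python
from h import *
c=shot('wrist')
f=lambda x,y,z: ray(c,245+(x+.5)/4-.5,34+(y+.5)/4-.5,z)
t=f(309,312,.150);b=f(308,298,.034);d=f(305,306,.039);print(t,b,d)
m=(t+b)/2
shift(m[0],m[1],.186)
shift(t[0],t[1],.186)
```

```text
[0.45091706 0.12095704 0.15      ] [0.45016159 0.12371223 0.034     ] [0.44993618 0.12153101 0.039     ]
shift to (np.float64(0.4505393258477175), np.float64(0.12233463543480597), 0.186) [0.0775 0.0005 0.0947] yaw 105.4 t 4.73
shift to (np.float64(0.450917059658784), np.float64(0.12095703993807708), 0.186) [0.0761 0.0005 0.0947] yaw 105.4 t 4.73
```

```bash
python3 -m pendant '0.03 0 0 0;0.06 0 0 0;0.077 0.0005 0 0;0.077 0.0005 0.02 0;0.077 0.0005 0.045 0;0.077 0.0005 0.07 0;0.077 0.0005 0.088 0;0.077 0.0005 0.095 0;0.077 0.0005 0.095 0;0.077 0.0005 0.095 0' 1
python3 -m pendant '0 0 0 0;0 0 0 0;0 0 0 0;0 0 0 0;0 0 0 0;0 0 0 0;0 0 0 0;0 0 0 0;0 0 0 0;0 0 0 0' 0
```

```text
clock: 5.57
tool_pos: [0.4511, 0.1224, 0.1861]
tcp_rot: [180.0, 0.0, 105.4]
contact_force: [-0.5, -0.6, 0.3]
grip_width: 1.0
grasp_force: 0.0
clock: 6.4
tool_pos: [0.4506, 0.1231, 0.1856]
tcp_rot: [-180.0, 0.0, 105.5]
contact_force: [0.4, -0.2, -0.0]
grip_width: 0.28
grasp_force: 0.0
```

```bash
python3 -m pendant '0 0 0 0;0 0 0 0;0 0 0 0;0 0 0 0;0 0 0 0;0 0 0 0'; python3 -m pendant '0 0 -0.004 0;0 0 -0.01 0;0 0 -0.02 0;0 0 -0.035 0;0 0 -0.05 0;0 0 -0.065 0;0 0 -0.08 0;0 0 -0.095 0;0 0 -0.11 0;0 0 -0.12 0;0 0 -0.13 0;0 0 -0.13 0'
python3 - <<'E'
from h import *
shift(.444,-.188,.316)
E
```

```text
clock: 6.9
tool_pos: [0.4506, 0.1231, 0.1856]
tcp_rot: [-180.0, -0.0, 105.5]
contact_force: [0.2, -0.1, 0.1]
grip_width: 0.22
grasp_force: 30.0
clock: 7.9
tool_pos: [0.4514, 0.1232, 0.3176]
tcp_rot: [179.8, -0.1, 105.5]
contact_force: [0.5, -0.1, -1.6]
grip_width: 0.219
grasp_force: 30.0
shift to (0.444, -0.188, 0.316) [-0.2979 -0.0902  0.001 ] yaw 105.5 t 7.9
```

```bash
python3 -m pendant '-0.01 -0.003 0 0;-0.03 -0.009 0 0;-0.06 -0.018 0 0;-0.09 -0.027 0 0;-0.12 -0.036 0 0;-0.15 -0.045 0 0;-0.18 -0.054 0 0;-0.21 -0.063 0 0;-0.24 -0.073 0 0;-0.27 -0.082 0 0;-0.29 -0.088 0 0;-0.298 -0.09 0 0'
python3 -m pendant '0 0 0 0;0 0 0 0;0 0 0 0'
python3 - <<'E'
from h import *
c=shot('wrist')
p,R,o=pose()
g=cv2.cvtColor(c[0],cv2.COLOR_RGB2BGR)
for z in (.178,.17,.1): print(proj(c,p+R@np.array([0,0,z])),z)
print(proj(c,(.444,-.188,.034)),proj(c,(.4376,-.182,.089)))
cr=cv2.resize(g[120:320,220:420],None,fx=3,fy=3,interpolation=cv2.INTER_CUBIC);cv2.imwrite('pics/w4c.png',cr)
shift(.444,-.188,.316)
E
```

```text
clock: 8.9
tool_pos: [0.4416, -0.1923, 0.315]
tcp_rot: [-179.9, 0.1, 105.2]
contact_force: [-0.3, -0.7, -1.9]
grip_width: 0.221
grasp_force: 30.0
clock: 9.15
tool_pos: [0.4431, -0.1874, 0.315]
tcp_rot: [-179.9, -0.0, 105.5]
contact_force: [-0.2, 0.7, -2.5]
grip_width: 0.222
grasp_force: 30.0
[321.44509075 197.00444296] 0.178
[321.44980267 199.5568087 ] 0.17
[321.50680113 230.4318942 ] 0.1
[321.8974124  174.54222884] [317.71060999 178.51646227]
shift to (0.444, -0.188, 0.316) [-0.001   0.0004 -0.0008] yaw 105.6 t 9.2
```

View pics/w4c.png

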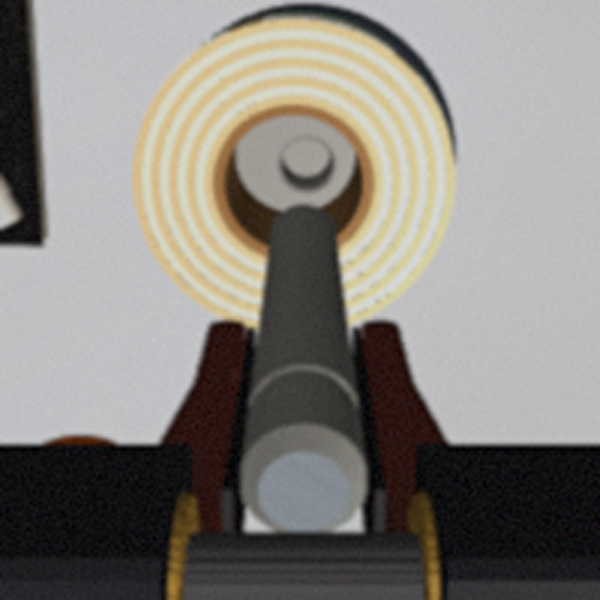

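The spindle tip is at crop (305,205), on the tool axis within about 1 mm. The socket rim at crop (307,162) matches the estimate. I'll lower it now.

```bash
python3 -m pendant '-0.001 0 0.01 0;-0.001 0 0.025 0;-0.001 0 0.04 0;-0.001 0 0.055 0;-0.001 0 0.07 0;-0.001 0 0.08 0;-0.001 0 0.088 0;-0.001 0 0.094 0;-0.001 0 0.098 0;-0.001 0 0.102 0;-0.001 0 0.106 0;-0.001 0 0.106 0'
```

```text
clock: 10.2
tool_pos: [0.4437, -0.189, 0.2093]
tcp_rot: [-180.0, -0.0, 105.5]
contact_force: [-0.6, -0.0, -2.9]
grip_width: 0.221
grasp_force: 30.0
```

Already 3 mm below the platen with no contact force, so it's entering the socket.

```bash
python3 -m pendant '0 0 0.002 0;0 0 0.004 0;0 0 0.006 0;0 0 0.008 0;0 0 0.008 0'; python3 -m pendant '0 0 0.003 0;0 0 0.006 0;0 0 0.009 0;0 0 0.012 0;0 0 0.014 0;0 0 0.014 0'
```

```text
clock: 10.62
tool_pos: [0.4437, -0.189, 0.2014]
tcp_rot: [-180.0, -0.0, 105.5]
contact_force: [-0.1, -0.7, -1.2]
grip_width: 0.22
grasp_force: 30.0
clock: 11.12
tool_pos: [0.4436, -0.189, 0.1872]
tcp_rot: [-180.0, -0.0, 105.5]
contact_force: [-0.3, 0.1, -3.3]
grip_width: 0.219
grasp_force: 30.0
```

```bash
python3 -m pendant '0 0 0.001 0;0 0 0.001 0;0 0 0.001 0;0 0 0.001 0;0 0 0.001 0;0 0 0.001 0;0 0 0.001 0;0 0 0.001 0;0 0 0.001 0;0 0 0.001 0;0 0 0.001 0' 1;python3 -m pendant '0 0 -0.01 0;0 0 -0.025 0;0 0 -0.05 0;0 0 -0.075 0;0 0 -0.1 0;0 0 -0.12 0;-0.03 0 -0.13 0;-0.06 0 -0.13 0;-0.075 0 -0.13 0;-0.075 0 -0.13 0;-0.075 0 -0.13 0'
python3 - <<'E'
from h import *
c=shot('wrist')
spot('wrist','spindle_center','label_reel_center')
spot('scene','spindle_center','label_reel_center')
g=cv2.cvtColor(c[0],cv2.COLOR_RGB2BGR)
u,v=proj(c,(.444,-.188,.089)).astype(int); print(u,v)
cr=cv2.resize(g[v-75:v+75,u-75:u+75],None,fx=4,fy=4,interpolation=cv2.INTER_CUBIC);cv2.imwrite('pics/w5c.png',cr); print(v-75,u-75)
for z in (.15,.089,.06): print(z,(proj(c,(.444,-.188,z))-[u-75,v-75])*4)
shift(.4502,.122,.30)
E
```

```text
clock: 12.03
tool_pos: [0.4438, -0.1891, 0.1866]
tcp_rot: [-180.0, -0.0, 105.5]
contact_force: [0.6, -0.4, 0.1]
grip_width: 0.99
grasp_force: 0.0
clock: 12.95
tool_pos: [0.4634, -0.262, 0.317]
tcp_rot: [-180.0, 0.0, 105.4]
contact_force: [-0.8, 0.3, 0.7]
grip_width: 1.0
grasp_force: 0.0
wrist spindle_center []
wrist label_reel_center []
scene spindle_center [([0.521, 0.269, 0.068], 0.6), ([0.449, 0.127, 0.078], 0.45), ([0.626, -0.403, 0.0], 0.34)]
scene label_reel_center [([0.437, -0.181, 0.058], 0.57)]
322 110
35 247
0.15 [301.59363226 302.32377221]
0.089 [300.74875953 301.50264395]
0.06 [300.45386848 301.21604058]
shift to (0.4502, 0.122, 0.3) [0.3719 0.0896 0.0169] yaw 105.6 t 13.2
```

View pics/w5c.png

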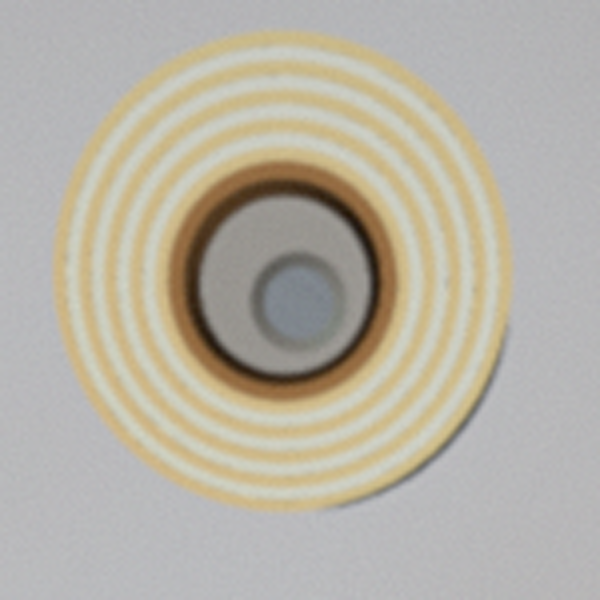

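Spindle top at crop (299,301), its size fits z≈0.15, and the roll hasn't moved, so the spindle is home. Next the disc: look from above before grasping it.

```bash
python3 -m pendant '0.035 0.012 0 0;0.07 0.024 0 0;0.105 0.036 0 0;0.14 0.048 0.005 0;0.175 0.058 0.01 0;0.21 0.068 0.015 0;0.245 0.077 0.017 0;0.28 0.087 0.017 0;0.295 0.09 0.017 0;0.295 0.09 0.017 0;0.295 0.09 0.017 0;0.295 0.09 0.017 0'
python3 - <<'E'
from h import *
c=shot('wrist')
im=c[0].astype(int)
m=((im[...,0]-im[...,2]>60)&(im[...,0]>120)).astype(np.uint8)
u,v=proj(c,(.45,.122,.039)).astype(int); mm=np.zeros_like(m); mm[v-70:v+70,u-70:u+70]=m[v-70:v+70,u-70:u+70]
pts=np.argwhere(mm)[:,::-1].astype(np.float32)
h=cv2.convexHull(pts); e=cv2.fitEllipse(h); print(len(pts),e)
d=ray(c,*e[0],.039);print('disc',d)
g=cv2.cvtColor(c[0],cv2.COLOR_RGB2BGR)
cr=cv2.resize(g[v-75:v+75,u-75:u+75],None,fx=4,fy=4,interpolation=cv2.INTER_CUBIC);cv2.imwrite('pics/w6c.png',cr)
print((proj(c,[d[0],d[1],.069])-[u-75,v-75])*4)
shift(d[0],d[1],.128)
E
```

```text
clock: 14.2
tool_pos: [0.4715, 0.046, 0.2997]
tcp_rot: [-180.0, 0.0, 105.4]
contact_force: [-0.7, 0.4, -0.3]
grip_width: 1.001
grasp_force: 0.0
558 ((320.41925048828125, 105.80782318115234), (82.56119537353516, 86.34085083007812), 179.28106689453125)
disc [0.44910177 0.12419574 0.039     ]
[301.38641168 289.77490605]
shift to (np.float64(0.4491017688730589), np.float64(0.1241957386073773), 0.128) [ 0.0817 -0.0009  0.1717] yaw 105.4 t 14.25
```

View pics/w6c.png

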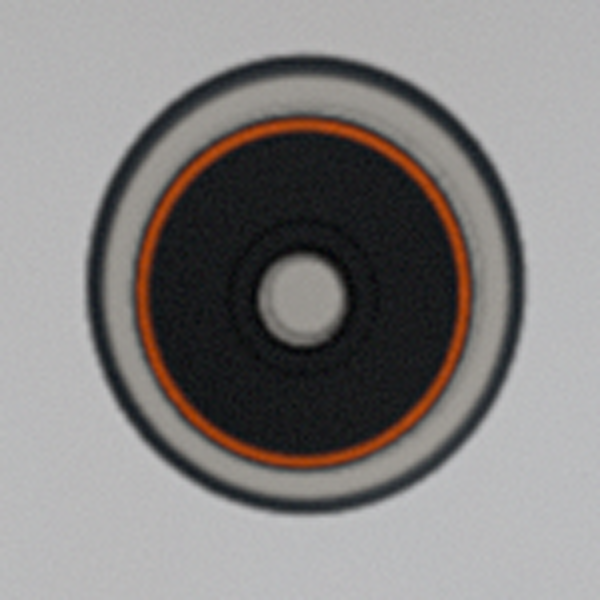

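The spindle's old hole shows at crop (303,299) inside the ring. The ring's ellipse centre is biased about 1.6 px by the camera tilt, so I use the bore: shift x 0.080.

```bash
python3 -m pendant '0.03 0 0.02 0;0.06 0 0.04 0;0.08 -0.0005 0.07 0;0.08 -0.0005 0.1 0;0.08 -0.0005 0.13 0;0.08 -0.0005 0.15 0;0.08 -0.0005 0.165 0;0.08 -0.0005 0.172 0;0.08 -0.0005 0.172 0;0.08 -0.0005 0.172 0' 1
python3 -m pendant '0 0 0 0;0 0 0 0;0 0 0 0;0 0 0 0;0 0 0 0;0 0 0 0;0 0 0 0;0 0 0 0;0 0 0 0;0 0 0 0;0 0 0 0;0 0 0 0' 0
```

```text
clock: 15.08
tool_pos: [0.4504, 0.123, 0.1281]
tcp_rot: [180.0, 0.0, 105.4]
contact_force: [0.1, -0.1, -1.3]
grip_width: 0.999
grasp_force: 0.0
clock: 16.08
tool_pos: [0.4499, 0.124, 0.1277]
tcp_rot: [-180.0, -0.0, 105.5]
contact_force: [-1.2, 0.3, 2.4]
grip_width: 0.454
grasp_force: 30.0
```

```bash
python3 -m pendant '0 0 -0.005 0;0 0 -0.015 0;0 0 -0.03 0;0 0 -0.05 0;0 0 -0.07 0;0 0 -0.09 0;0 0 -0.11 0;0 0 -0.13 0;0 0 -0.145 0;0 0 -0.15 0;0 0 -0.15 0'
python3 - <<'E'
from h import *
shift(.4435,-.1883,.278)
E
```

```text
clock: 17.0
tool_pos: [0.4504, 0.124, 0.279]
tcp_rot: [179.9, -0.1, 105.5]
contact_force: [0.7, -0.1, -1.8]
grip_width: 0.452
grasp_force: 30.0
shift to (0.4435, -0.1883, 0.278) [-0.2991 -0.09    0.0003] yaw 105.5 t 17.0
```

```bash
python3 -m pendant '-0.01 -0.003 0 0;-0.03 -0.009 0 0;-0.06 -0.018 0 0;-0.09 -0.027 0 0;-0.12 -0.036 0 0;-0.15 -0.045 0 0;-0.18 -0.054 0 0;-0.21 -0.063 0 0;-0.24 -0.073 0 0;-0.27 -0.082 0 0;-0.29 -0.088 0 0;-0.299 -0.09 0 0'
python3 -m pendant '0 0 0 0;0 0 0 0;0 0 0 0'
python3 - <<'E'
from h import *
c=shot('wrist')
p,R,o=pose()
g=cv2.cvtColor(c[0],cv2.COLOR_RGB2BGR)
for q in ((0,0,.059),(0,0,.094)): print((proj(c,p+R@np.array(q))-[220,150])*3)
cr=cv2.resize(g[150:350,220:420],None,fx=3,fy=3,interpolation=cv2.INTER_CUBIC);cv2.imwrite('pics/w7c.png',cr)
shift(.4435,-.1883,.278)
E
```

```text
clock: 18.0
tool_pos: [0.441, -0.1923, 0.2767]
tcp_rot: [-179.9, 0.1, 105.2]
contact_force: [-0.3, -0.2, -1.5]
grip_width: 0.45
grasp_force: 30.0
clock: 18.25
tool_pos: [0.4425, -0.1876, 0.2769]
tcp_rot: [-179.9, -0.1, 105.5]
contact_force: [0.6, -0.7, -1.2]
grip_width: 0.45
grasp_force: 30.0
[304.84251331 332.33544294]
[304.67236691 252.13015831]
shift to (0.4435, -0.1883, 0.278) [-0.0012  0.0005 -0.0009] yaw 105.6 t 18.3
```

View pics/w7c.png

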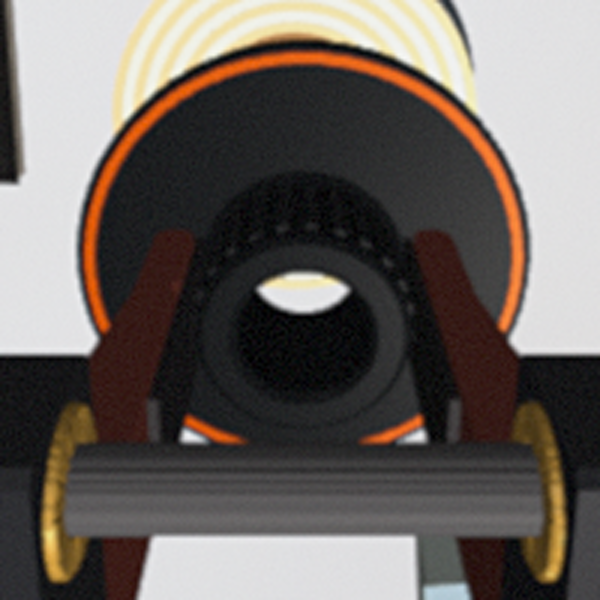

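The disc is held level, with the hub centred at crop (306,336) against the expected (305,332). That's within about 1 mm. I'll lower over the spindle top and watch the force.

```bash
python3 -m pendant '-0.0005 0.0003 0.008 0;-0.0005 0.0003 0.016 0;-0.0005 0.0003 0.023 0;-0.0005 0.0003 0.028 0;-0.0005 0.0003 0.031 0;-0.0005 0.0003 0.034 0;-0.0005 0.0003 0.037 0;-0.0005 0.0003 0.037 0'
```

```text
clock: 18.97
tool_pos: [0.4433, -0.1887, 0.2402]
tcp_rot: [-180.0, -0.0, 105.5]
contact_force: [0.0, 0.2, -1.6]
grip_width: 0.453
grasp_force: 30.0
```

```bash
python3 -m pendant '0 0 0.003 0;0 0 0.006 0;0 0 0.009 0;0 0 0.011 0;0 0 0.011 0'
python3 - <<'E'
from h import *
p,R,o=pose();print(p,o['contact_force'],o['ft_torque'])
E
```

```text
clock: 19.38
tool_pos: [0.4433, -0.1886, 0.2292]
tcp_rot: [-180.0, -0.0, 105.5]
contact_force: [0.1, -0.5, -1.2]
grip_width: 0.456
grasp_force: 30.0
[ 0.44325325 -0.18858297  0.22921574] [ 0.09343709 -0.46541658 -1.18413427] [-0.05624839  0.03099244  0.03491298]
```

Underside is at about 0.135, below the spindle top, with no force: it's threaded. Next I'll lower almost to the roll.

```bash
python3 -m pendant '0 0 0.006 0;0 0 0.012 0;0 0 0.018 0;0 0 0.024 0;0 0 0.03 0;0 0 0.036 0;0 0 0.04 0;0 0 0.043 0;0 0 0.045 0;0 0 0.045 0'
```

```text
clock: 20.22
tool_pos: [0.4433, -0.1887, 0.1843]
tcp_rot: [-180.0, -0.0, 105.5]
contact_force: [1.0, -0.2, -0.5]
grip_width: 0.449
grasp_force: 30.0
```

```bash
python3 -m pendant '0 0 0.001 0;0 0 0.001 0;0 0 0.001 0'; python3 -m pendant '0 0 0 0;0 0 0 0;0 0 0 0;0 0 0 0;0 0 0 0;0 0 0 0;0 0 0 0;0 0 0 0;0 0 0 0;0 0 0 0' 1; python3 -m pendant '0 0 -0.008 0;0 0 -0.02 0;0 0 -0.04 0;0 0 -0.06 0;0 0 -0.08 0;0 0 -0.1 0;-0.03 0 -0.11 0;-0.06 0 -0.12 0;-0.075 0 -0.13 0;-0.075 0 -0.13 0;-0.075 0 -0.13 0'
python3 - <<'E'
from h import *
c=shot('wrist');s=shot('scene');t=shot('top')
for n in ('wrist','scene','top'): spot(n,'spindle_center','guide_disc_center','label_reel_center')
A=cv2.cvtColor(c[0],cv2.COLOR_RGB2BGR);B=cv2.cvtColor(s[0],cv2.COLOR_RGB2BGR)
u,v=proj(c,(.444,-.188,.1)).astype(int);a,b=proj(s,(.444,-.188,.1)).astype(int);print(u,v,a,b)
f=lambda g,u,v:cv2.resize(g[v-60:v+60,u-60:u+60],(400,400),interpolation=cv2.INTER_CUBIC)
cv2.imwrite('pics/w8.png',np.hstack([f(A,u,v),f(B,a,b)]))
E
```

```text
clock: 20.47
tool_pos: [0.4436, -0.1887, 0.1838]
tcp_rot: [180.0, 0.0, 105.5]
contact_force: [-0.5, -0.1, -1.5]
grip_width: 0.452
grasp_force: 30.0
clock: 21.3
tool_pos: [0.4434, -0.1887, 0.1836]
tcp_rot: [-180.0, -0.0, 105.5]
contact_force: [-0.2, -0.1, 0.3]
grip_width: 1.002
grasp_force: 0.0
clock: 22.22
tool_pos: [0.4633, -0.2617, 0.3146]
tcp_rot: [179.9, 0.0, 105.4]
contact_force: [-0.5, 0.2, -0.8]
grip_width: 0.997
grasp_force: 0.0
wrist spindle_center []
wrist guide_disc_center [([0.444, -0.188, 0.106], 0.58)]
wrist label_reel_center []
scene spindle_center [([0.518, 0.27, 0.074], 0.71)]
scene guide_disc_center [([0.444, -0.189, 0.103], 0.82)]
scene label_reel_center [([0.437, -0.182, 0.058], 0.82)]
top spindle_center [([0.517, 0.267, 0.074], 0.68)]
top guide_disc_center [([0.436, -0.186, 0.065], 0.73), ([0.446, -0.19, 0.107], 0.67)]
top label_reel_center [([0.626, -0.404, -0.0], 0.69)]
321 110 340 230
```

View pics/w8.png

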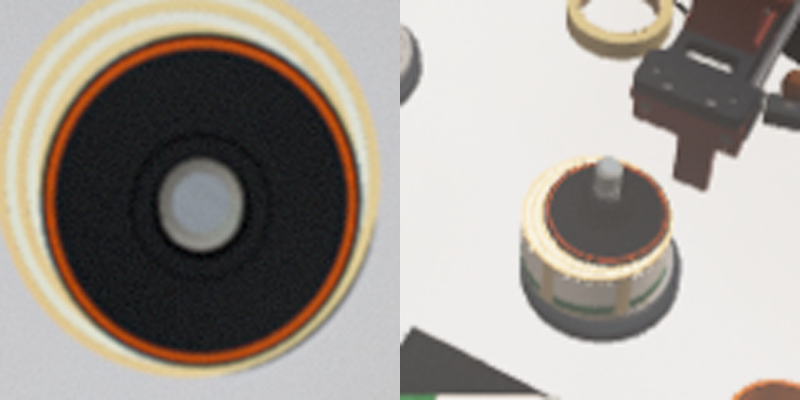

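The disc lies flat on the roll, with the spindle upright through its bore (left crop centre 201,203; right crop spindle at 608,175). The gripper is clear of everything, so I'll hand the job in.

```bash
python3 -c "
from plant import manip
print(manip.finish_job())"
```

```text
the job is handed in; nothing more can be done
None
```

I handed the job in at about 22 s; the last pictures show the spindle upright in the fresh roll's socket and the guide disc flat, hub up, on the roll, but the hand-in returned no verdict.

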